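# Hang the rinsed glue pot on its drying post

### The arm

A 6-joint arm with a two-finger parallel gripper is mounted at the origin on the work surface. World frame = base frame: x ahead of the robot, y to its left, z up, the work surface at z = 0. Lengths are in mm, angles in rad, forces in N, time in s.
With the tool pointing down it reaches from about 275 to 850 mm from the base axis. Payload 19 kg.
Tool frame: the origin (TCP) lies midway between the tips of the shut fingers; the grasp point (between the pads) lies 19 mm behind it; z points along the fingers, y is the line along which they close (so a half turn about z gives the same grasp; the last joint's range is limited). The gripper opens to 85 mm and grips with 20 to 120 N. Pads are 22 mm wide; open, the fingers measure 114 mm over their backs; the gripper's body (76 mm by 85 mm) begins 54 mm behind the grasp point. The pads swing forward as they close: fully open they stand 13 mm farther back than shut.
Start: joints at [1.214, 0.15, 1.437, -0, 1.554, -0.134], TCP at [127.059, 560.755, 231.267] pointing down, gripper open.
Joint ranges: [-2.8, 2.8], [-0.68, 2.1], [0.12, 2.68], [-1.39, 4.53], [0.16, 2.79], [-2.81, 2.81]. Speed limits (rad/s): [1.89, 1.89, 2.22, 3.01, 3.01, 3.01].

### API

Orientations are given as a 3x3 rotation matrix whose columns are the frame's x, y, z axes.
In Python, from bench import env gives the robot as it stands.
- The arm moves only by the tool carry_out, never from a script. Its argument "increments" is a list of rows, each an object with "travel": the shift along the world's x, y, z in units of 250 mm (1.0 is 250 mm), a list of three; "angular": the turn, a rotation vector about the world's x, y, z in units of 1.5 rad (1.0 is 1.5 rad), a list of three. In form: [{"travel": [x, y, z], "angular": [wx, wy, wz]}, ...]. A call has 1 to 5 rows; each row is the pose to reach, as a shift and turn from the pose commanded when the call began; what a row does not reach only later rows make up. A row lasts 1/8 s, in which the tool goes at most 62.5 mm and 10.7 degrees, less where a joint would pass 70% of its speed; a pose out of reach is approached as far as the arm can. A call with a number of a shift or a turn outside -1 to 1 is refused whole. A call with a gripper value outside its range is refused whole. "gripper" is the opening, from -1 (shut) to 1 (fully open), set as the call begins (left out, the last holds). The fingers move at their own pace and stop on an object; "squeeze" is the grip in N (left out, the last holds). Time passes only in rows, so rows that repeat a pose let the fingers close. It gives the time, the measured TCP pose, the force, the opening and the grip force at its end, in the units of the state.
- env.read_state(): the state, without advancing time (a new reading comes with each control period).
- env.read_camera(name): name is "scene" or "top" or "wrist"; returns a dict with "color" (480x640x3 uint8, red, green, blue), "camera_matrix" (3x3 intrinsics, pixels), "camera_from_world" (4x4, takes a point from world to camera coordinates). Camera axes: x right, y down, z forward; pixel columns grow to the right and rows downward; lengths in mm; the calibration is good to about 2 mm. A picture is of the moment at which its call begins. There is no depth.
- env.hand_in(): hands the job in; it is judged then, once.
Trained networks look in the newest picture that a camera, given by its name, has taken for a name from the list of things; names that differ only in an ending like _2 or _b are one class to them, and where a whole thing is asked for, a point or a joint stands for the part that bears it (a point fixed in the world has none). Each returns a list of dicts, best first, with "score" (0 to 1); they miss things now and then, are a little off and sometimes report something else, mostly with a low value. They report only what shows in the picture. A call takes as long as a camera call. They do not tell look-alikes from the thing itself.
- env.recognise(name, camera): "location" ([x, y, z] in mm, in world coordinates, good to about 4 mm: the middle of the surface that is visible of it).
- env.mark_of(name, camera): "location" ([x, y, z] in mm, in world coordinates, good to about 4 mm: a listed point, or the origin of a listed thing).
The state is a dict: "time": time; "q": joint angles; "joint_vel": joint speeds; "joint_efforts": joint torques, N m; "eef_pos": TCP position; "tcp_rot": TCP orientation; "wrist_force": force on the tool from outside, world axes, zero at the start; "ft_torque": the same for the moment, N m; "gripper_width": finger opening in mm; "grasp_force": force on a finger pad.
Only numpy, scipy, OpenCV 4.12 (cv2) and the standard library are available. Lean on these libraries where they do the work, as an engineer would, in place of code of your own. Each camera call takes 0.05 s, during which the arm holds its last target. There are 200 camera calls.

### The job

Take the rinsed glue pot that lies in the sloping wooden drain cradle, turn it mouth down and hang it over the empty drying post, then press it straight down until the post's stiff collar is fully home, so that the pot stands upside down and square on it. Let go of it and leave the small cup on the other post and everything else on the bench as they are.

Things in the scene. Friction and masses are not known exactly. Their poses are not given: they have to be found in the camera images.
- pot: the glue pot: grey plastic, straight-sided and round, open at one end, outer diameter 56 mm, length 100 mm, bore 50 mm, closed end 4 mm thick, 80 to 170 g, bears a grip of 25 N. Origin: centre of the outside of the closed end; z along its axis from closed end to mouth. It starts lying in the cradle, mouth to the robot's left, give or take 20 degrees, and 15 degrees (0.26 rad) downhill.
- pot_rim (a point): centre of the pot's mouth, in the plane of the rim, 100 mm from the origin of the pot along its z axis
- cradle: fixed drain cradle: plywood base 130 x 70 x 10 mm, two pairs of V arms under the pot and a small stop at its mouth. Origin: centre of the underside; x downhill, as the mouth points. Pot's axis 58 mm above the bench at the middle. Arms: 12 mm thick, 14 and 84 mm from the closed end, no higher than 7 mm below the pot's axis; between them the pot's sides are free for fingers.
- post: the empty drying post on its fixed plywood foot, 110 x 110 x 10 mm (origin: centre of the foot's underside, z up). The upright slides stiffly (about 5 N) in a slot along the foot's y and stands anywhere up to 12 mm from the foot's centre along it (not reported: look or feel). Shaft 26 mm in diameter; head 45 mm in diameter with a 2.5 mm chamfer, flat top 96 mm above the bench.
- post_seat (a point): 22 mm above the foot's centre: height of the pot's rim when all is home (closed end 122 mm up). Round the shaft, below the head, a rubber collar, 70 mm in diameter, 12 mm thick, is to carry the rim. It starts 10 to 20 mm above the foot (not reported), moves with the upright, has no spring, slides down stiffly at about 6 N, not under the pot's weight, stays where left; home is on the foot.
- spare_post: the other drying post, fixed: same plywood foot 110 x 110 x 10 mm, a thin plain rod 16 mm in diameter and no collar, hidden under the small cup. Origin: centre of the foot's underside
- small_cup: a small grey cup already hanging upside down on the other post, 48 mm rim diameter, 65 mm long, its top 75 mm above the bench; leave it. Origin: centre of its closed end (now its top), z axis to its mouth (down)
- screwdriver: a screwdriver 170 mm long lying between the task's things, leave it; origin on its underside, x along it
- offcut: a plywood offcut 45 x 45 x 9 mm lying between the task's things, leave it; origin centre of its underside
- glue_bottle: a closed glue bottle, 56 mm diameter, 140 mm tall, at the far right beyond the task's things, leave it; origin centre of its underside
- paint_tin: a paint tin, 90 mm diameter, 90 mm tall, beyond the task's things, leave it; origin centre of its underside
- brush: a brush lying across the far side of the bench, leave it; origin on its underside
- wrench: a wrench 160 mm long lying on the right, leave it; origin on its underside
- hammer: a hammer lying on the left, leave it; origin on its underside
There are look-alikes about, which are no part of the job. What is shaped like the pot but pink or white is not meant. Leave any blue look-alike of the post alone.

How it is judged:
By the outcome, as a careful person would: the job done as asked, in the order asked, and still so for the second after the job is handed in, with the robot touching nothing.
It also fails if it takes over 61 s, if anything falls off the work surface, if the arm or the gripper's body presses on something with over 40 N, if the wrist force passes 120 N, or if a joint passes its speed limit or range.

## Working session

There is one attempt and no reset: what is moved stays moved. The work goes in short steps, Python scripts to look and compute and a tool call to move; the robot and the scene stay as the last step left them, time stands still between calls to the robot, and variables do not carry over. Pictures are saved under pics/ and viewed, at most 12 in all, crops included, and the job is handed in when it is done.

Besides the shell and the picture viewer there is one more tool, called after ">>>" by a JSON object that holds its "fn" and its "kwargs", one argument or row to a line. carry_out: Moves the arm, as the interface text tells. Its arguments: {"type":"object","properties":{"increments":{"type":"array","items":{"type":"object","properties":{"travel":{"type":"array","items":{"type":"number"}},"angular":{"type":"array","items":{"type":"number"}}}}},"gripper":{"type":"number"},"squeeze":{"type":"number"}},"required":["increments"]}

```bash
ls; mkdir -p pics
python3 - <<'E'
from bench import env
import cv2,numpy as np
s=env.read_state(); print(s['time'],s['eef_pos'],np.round(s['tcp_rot'],3).tolist(),s['gripper_width'])
for c in ['scene','top']:
    r=env.read_camera(c); cv2.imwrite(f'pics/{c}0.png',r['color'][:,:,::-1])
    print(c,r['camera_matrix'].tolist(),np.round(r['camera_from_world'],3).tolist())
    for n in ['pot','pot_rim','cradle','post','post_seat','spare_post','small_cup','screwdriver','offcut']:
        print(n,[(np.round(d['location'],1).tolist(),round(d['score'],2)) for d in env.mark_of(n,c)[:3]])
print(env.read_state()['time'])
E
```

```text
pics
0.0 [127.00431821 560.55128545 230.69662294] [[-0.975, 0.221, -0.0], [0.221, 0.975, -0.001], [0.0, -0.001, -1.0]] 86.01888475523192
scene [[618.6216211947482, 0.0, 327.95959684055026], [0.0, 618.6216211947482, 241.45141075229233], [0.0, 0.0, 1.0]] [[-0.218, 0.976, -0.012, 125.676], [0.777, 0.166, -0.608, -394.861], [-0.591, -0.142, -0.794, 1959.078], [0.0, 0.0, 0.0, 1.0]]
pot [([705.4, 183.2, 30.8], 0.87), ([507.5, 239.8, 74.6], 0.72), ([376.7, 301.0, 26.5], 0.71)]
pot_rim [([358.9, 200.4, 26.8], 0.73), ([530.9, 333.8, 44.0], 0.68), ([612.4, 210.0, 27.5], 0.65)]
cradle [([515.4, 287.5, 1.2], 0.9)]
post [([371.0, -31.5, 3.2], 0.77), ([552.5, -28.6, -2.9], 0.59), ([530.2, 333.2, 44.8], 0.25)]
post_seat [([557.4, -27.4, 20.8], 0.92), ([373.1, -24.7, 22.9], 0.71), ([550.0, -26.5, 1.5], 0.32)]
spare_post [([495.4, -264.6, -6.7], 0.71)]
small_cup [([500.6, -260.6, 74.1], 0.82), ([553.6, 481.9, -1.8], 0.18)]
screwdriver [([459.9, 132.5, 1.6], 0.76)]
offcut [([501.7, -125.7, 1.2], 0.58)]
top [[503.7579793128691, 0.0, 318.6364041258276], [0.0, 503.7579793128691, 240.97039698945048], [0.0, 0.0, 1.0]] [[0.005, -1.0, 0.023, 3.934], [-0.985, -0.009, -0.173, 595.993], [0.173, -0.022, -0.985, 1078.225], [0.0, 0.0, 0.0, 1.0]]
pot [([376.8, 302.1, 29.6], 0.75), ([505.3, 246.5, 70.3], 0.65), ([704.6, 187.6, 30.0], 0.65)]
pot_rim [([529.9, 328.8, 39.8], 0.96), ([612.6, 208.4, 30.5], 0.83), ([364.8, 196.6, 27.5], 0.74)]
cradle [([519.6, 288.0, -2.6], 0.86)]
post [([553.7, -30.7, 2.2], 0.71), ([371.6, -25.7, 0.6], 0.62)]
post_seat [([555.2, -30.9, 23.8], 0.98), ([368.1, -27.7, 23.5], 0.81)]
spare_post [([500.4, -265.7, -2.2], 0.64)]
small_cup [([498.3, -263.2, 74.2], 0.57)]
screwdriver [([456.9, 128.8, 1.0], 0.93), ([500.4, -126.1, 0.9], 0.25)]
offcut [([501.9, -124.1, -1.4], 0.57), ([530.6, 329.1, 43.2], 0.39), ([551.7, -30.7, 21.9], 0.27)]
1.0
```

View pics/scene0.png

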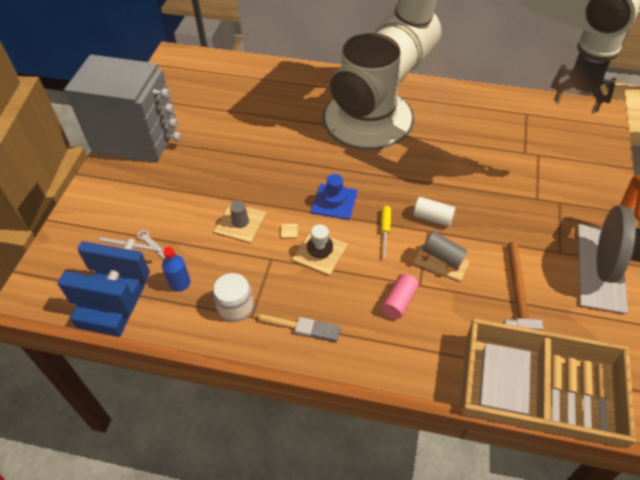

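View pics/top0.png

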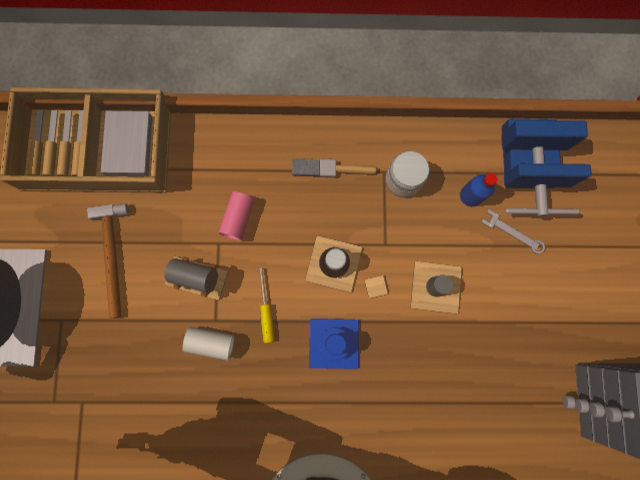

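The grey pot lies in its cradle at about px (192,276) in the top view, mouth to the left. The wooden post with the white head is at (336,260) in the top view. The blue post at (335,344) and the pink and white pots are the look-alikes. Next I'll measure the head and the pot axis more precisely.

```bash
cat > h.py <<'E'
from bench import env
import cv2,numpy as np
def ray(r,u,v,z):
    K=np.array(r['camera_matrix']);T=np.array(r['camera_from_world']);R=T[:3,:3];c=-R.T@T[:3,3]
    d=R.T@np.linalg.inv(K)@[u,v,1.]; return c+d*(z-c[2])/d[2]
def proj(r,p):
    T=np.array(r['camera_from_world']);q=np.array(r['camera_matrix'])@(T[:3,:3]@p+T[:3,3]);return q[:2]/q[2]
E
python3 - <<'E'
from h import *
for c,win in [('top',(235,285,310,365)),('scene',(215,275,295,350))]:
    r=env.read_camera(c);im=r['color'];a,b,e,f=win
    hsv=cv2.cvtColor(im,cv2.COLOR_RGB2HSV)[a:b,e:f]
    m=((hsv[...,2]>150)&(hsv[...,1]<60)).astype(np.uint8)
    n,l,st,ce=cv2.connectedComponentsWithStats(m);k=1+np.argmax(st[1:,4])
    print(c,st[k]+[e,a,0,0,0],ce[k]+[e,a],'at z96',np.round(ray(r,*(ce[k]+[e,a]),96),1))
    # silhouettes overlay
    x=im.copy()
    t=np.linspace(0,2*np.pi,60)
    for z,R in((96,22.5),(96,20)):
        P=[proj(r,np.array([555+R*np.cos(q),-29+R*np.sin(q),z])) for q in t]
        cv2.polylines(x,[np.int32(np.array(P)*8)],True,(255,0,0),1,cv2.LINE_AA,3) if R>21 else 0
    o=np.array([518.4,287,58.]);yw=np.radians(74.7);d=np.array([np.cos(yw)*.966,np.sin(yw)*.966,-.259]);s=np.array([-np.sin(yw),np.cos(yw),0]);n2=np.cross(d,s)
    for g in(-50,50):
        P=[proj(r,o+d*g+28*(np.cos(q)*s+np.sin(q)*n2)) for q in t]
        cv2.polylines(x,[np.int32(np.array(P)*8)],True,(0,255,0),1,cv2.LINE_AA,3)
    w=[(225,310,310,370),(240,315,140,240)] if c=='top' else [(215,280,285,355),(220,285,405,480)]
    cv2.imwrite(f'pics/ov_{c}.png',np.hstack([cv2.resize(x[p[0]:p[1],p[2]:p[3],::-1],(400,400 if 1 else 0),interpolation=cv2.INTER_CUBIC) for p in w]))
E
```

```text
top [326 249  19  19 290] [335.1        258.32758621] at z96 [550.8 -26.4  96. ]
scene [311 225  17  16 207] [319.77294686 232.20772947] at z96 [558.6 -24.2  96. ]
```

View pics/ov_top.png

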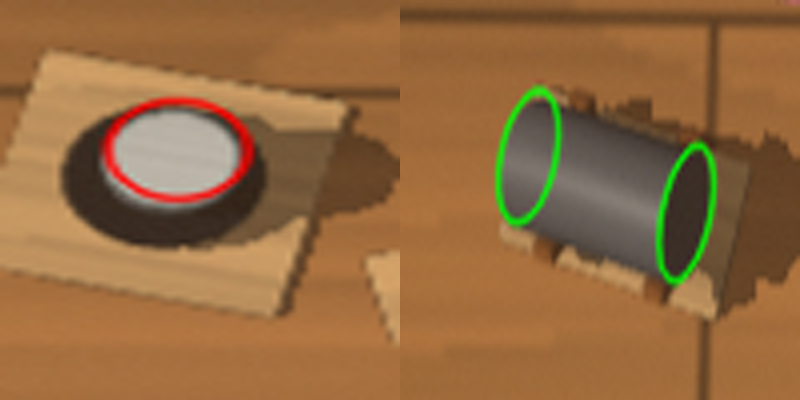

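View pics/ov_scene.png

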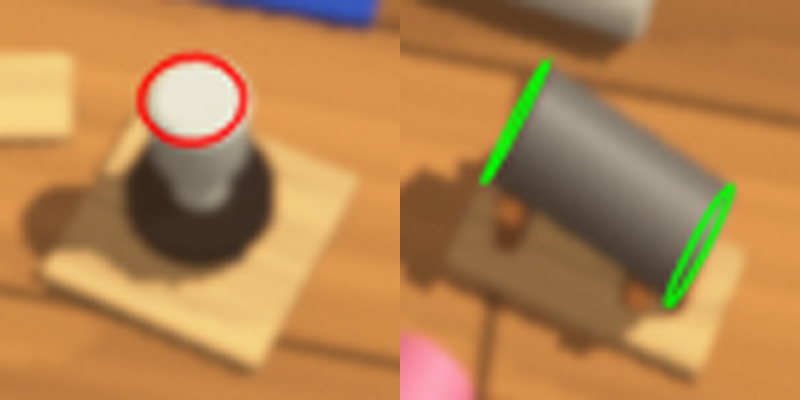

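Both overlays fit. The pot axis runs through (518,287,58) at a heading of 74.7°, and the post head is at about (554.5,-27.7). I'll move over the pot now.

>>> {"fn": "carry_out", "kwargs": {
  "increments": [
    {"travel": [0.8,-0.56,-0.08],"angular": [0,0,-0.6]},
    {"travel": [0.8,-0.56,-0.08],"angular": [0,0,-0.6]},
    {"travel": [0.8,-0.56,-0.08],"angular": [0,0,-0.6]},
    {"travel": [0.8,-0.56,-0.08],"angular": [0,0,-0.6]},
    {"travel": [0.8,-0.56,-0.08],"angular": [0,0,-0.6]}
  ],
  "gripper": 1,
  "squeeze": 22
}}

```text
time: 1.72
eef_pos: [329.8, 418.5, 210.9]
tcp_rot: [[-0.424, 0.906, 0.0], [0.906, 0.424, -0.001], [-0.001, -0.0, -1.0]]
wrist_force: [-0.4, -0.1, 0.7]
gripper_width: 85.5
grasp_force: 0.0
```

>>> {"fn": "carry_out", "kwargs": {
  "increments": [
    {"travel": [0.76,-0.557,-0.26],"angular": [0,0,-0.473]},
    {"travel": [0.76,-0.557,-0.26],"angular": [0,0,-0.473]},
    {"travel": [0.76,-0.557,-0.26],"angular": [0,0,-0.473]},
    {"travel": [0.76,-0.557,-0.26],"angular": [0,0,-0.473]},
    {"travel": [0.76,-0.557,-0.26],"angular": [0,0,-0.473]}
  ]
}}

```text
time: 2.35
eef_pos: [518.9, 278.9, 144.5]
tcp_rot: [[0.264, 0.964, -0.002], [0.964, -0.264, -0.001], [-0.002, -0.002, -1.0]]
wrist_force: [-1.2, -0.5, -0.2]
gripper_width: 85.8
grasp_force: 0.0
```

Run:
```python
from h import *
s=env.read_state();print(s['time'],s['eef_pos'],np.round(s['tcp_rot'],3).tolist(),np.round(s['q'],2))
for c in('wrist','top','wrist'):
    r=env.read_camera(c)
    for n in('pot','pot_rim'): print(c,n,[(np.round(d['location'],1).tolist(),round(d['score'],2)) for d in env.mark_of(n,c)[:3]])
x=r['color'].copy();t=np.linspace(0,2*np.pi,60)
o=np.array([518.4,287,58.]);yw=np.radians(74.7);d=np.array([np.cos(yw)*.966,np.sin(yw)*.966,-.259]);s=np.array([-np.sin(yw),np.cos(yw),0]);n2=np.cross(d,s)
for g in(-50,50):
    P=[proj(r,o+d*g+28*(np.cos(q)*s+np.sin(q)*n2)) for q in t]
    cv2.polylines(x,[np.int32(np.array(P)*8)],True,(0,255,0),1,cv2.LINE_AA,3)
cv2.imwrite('pics/w1.png',x[:,:,::-1])
```

```text
2.35 [518.93052672 278.86473183 144.53880515] [[0.264, 0.964, -0.002], [0.964, -0.264, -0.001], [-0.002, -0.002, -1.0]] [ 0.36  0.22  1.53 -0.    1.39  0.63]
wrist pot [([504.5, 243.6, 73.8], 0.94), ([708.7, 183.3, 29.5], 0.9), ([379.3, 299.6, 27.6], 0.69)]
wrist pot_rim [([531.6, 330.8, 46.0], 0.81), ([611.5, 213.8, 29.2], 0.62)]
top pot [([708.6, 186.4, 28.0], 0.96), ([503.3, 242.2, 69.4], 0.93)]
top pot_rim [([364.4, 197.8, 27.8], 0.78), ([611.9, 209.8, 27.1], 0.68)]
wrist pot [([503.8, 243.1, 68.9], 0.98), ([707.7, 184.3, 29.8], 0.83), ([382.4, 300.1, 27.4], 0.79)]
wrist pot_rim [([613.2, 215.6, 29.1], 0.68), ([533.3, 333.2, 47.0], 0.67)]
```

View pics/w1.png

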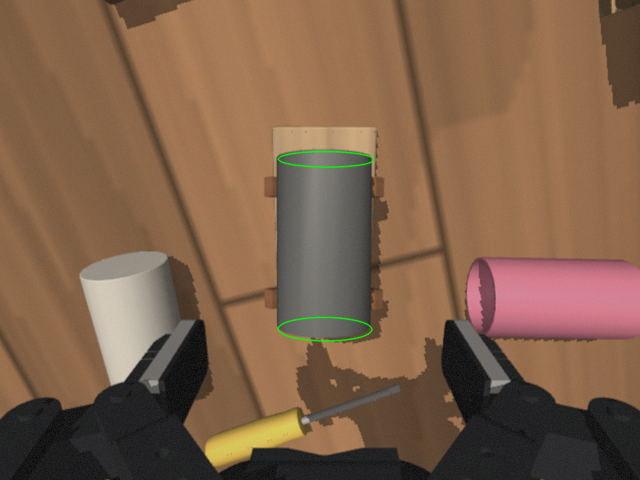

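The wrist view shows the pot centred between the fingers, with the predicted outlines on its edges (x 277–372, y 158–330). Descending now.

>>> {"fn": "carry_out", "kwargs": {
  "increments": [
    {"travel": [0,0,-0.2],"angular": [0,0,0]},
    {"travel": [0,0,-0.35],"angular": [0,0,0]},
    {"travel": [0,0,-0.432],"angular": [0,0,0]},
    {"travel": [0,0,-0.432],"angular": [0,0,0]}
  ]
}}

```text
time: 3.3
eef_pos: [516.1, 281.5, 37.1]
tcp_rot: [[0.258, 0.966, -0.002], [0.966, -0.258, -0.001], [-0.001, -0.002, -1.0]]
wrist_force: [0.0, -0.4, 0.5]
gripper_width: 85.2
grasp_force: 0.0
```

>>> {"fn": "carry_out", "kwargs": {
  "increments": [
    {"travel": [0,0,0],"angular": [0,0,0]},
    {"travel": [0,0,0],"angular": [0,0,0]},
    {"travel": [0,0,0],"angular": [0,0,0]},
    {"travel": [0,0,0],"angular": [0,0,0]},
    {"travel": [0,0,0],"angular": [0,0,0]}
  ],
  "gripper": -1,
  "squeeze": 22
}}

```text
time: 3.92
eef_pos: [516.2, 282.2, 39.8]
tcp_rot: [[0.258, 0.966, -0.001], [0.966, -0.258, 0.001], [0.001, -0.001, -1.0]]
wrist_force: [-15.6, 1.6, 13.3]
gripper_width: 56.2
grasp_force: 20.6
```

>>> {"fn": "carry_out", "kwargs": {
  "increments": [
    {"travel": [0,0,0.02],"angular": [0,0,0]},
    {"travel": [0,0,0.1],"angular": [0,0,0]},
    {"travel": [0,0,0.3],"angular": [0,0,0]},
    {"travel": [0,0,0.6],"angular": [0,0,0]},
    {"travel": [0,0,0.6],"angular": [0,0,0]}
  ]
}}

```text
time: 4.55
eef_pos: [518.5, 282.0, 193.7]
tcp_rot: [[0.259, 0.966, 0.007], [0.966, -0.259, 0.003], [0.004, 0.006, -1.0]]
wrist_force: [-0.3, 0.4, -2.1]
gripper_width: 56.4
grasp_force: 24.2
```

Run:
```python
from h import *
s=env.read_state();print(s['time'],s['eef_pos'],s['wrist_force'],s['ft_torque'],s['gripper_width'],s['grasp_force'])
for c in('wrist','top','scene'):
    r=env.read_camera(c)
    for n in('pot','pot_rim'): print(c,n,[(np.round(d['location'],1).tolist(),round(d['score'],2)) for d in env.mark_of(n,c)[:3]])
    if c=='wrist': cv2.imwrite('pics/w2.png',r['color'][:,:,::-1])
```

```text
4.55 [518.48542065 282.01731604 193.6524431 ] [-0.27701134  0.37774341 -2.07905365] [-0.02097996 -0.00456791  0.03177635] 56.40187243881546 24.185417164117098
wrist pot [([379.4, 297.5, 26.3], 0.92), ([705.1, 189.4, 29.1], 0.74)]
wrist pot_rim [([613.7, 213.2, 29.7], 0.9), ([537.5, 334.0, 201.7], 0.67), ([368.1, 200.2, 26.4], 0.59)]
top pot [([705.7, 190.3, 30.1], 0.85), ([507.0, 241.2, 219.6], 0.83)]
top pot_rim [([609.7, 209.6, 29.7], 0.75), ([361.2, 199.7, 27.0], 0.65)]
scene pot [([708.0, 188.1, 32.6], 0.7), ([508.5, 240.3, 222.4], 0.66), ([456.0, 131.5, -2.2], 0.42)]
scene pot_rim [([610.0, 210.3, 29.9], 0.92), ([361.5, 195.4, 24.3], 0.85), ([531.0, 333.1, 196.7], 0.62)]
```

View pics/w2.png

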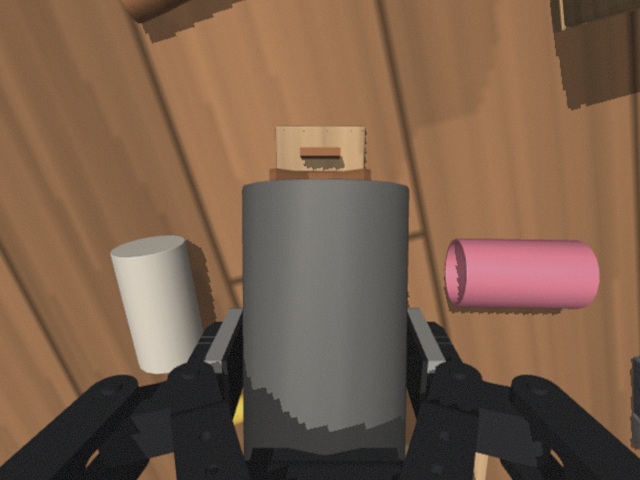

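The pot is firmly in the grip and clear of the cradle, spanning x 243–408 in the image with the cradle stop at (320,153) below it. Now I'll tip it mouth down while carrying it toward the post.

>>> {"fn": "carry_out", "kwargs": {
  "increments": [
    {"travel": [0,-0.1,0.1],"angular": [-0.112,0.03,0]},
    {"travel": [0,-0.2,0.2],"angular": [-0.225,0.06,0]},
    {"travel": [0,-0.3,0.2],"angular": [-0.337,0.09,0]},
    {"travel": [0,-0.4,0.2],"angular": [-0.45,0.12,0]},
    {"travel": [0,-0.5,0.2],"angular": [-0.562,0.151,0]}
  ],
  "gripper": -1,
  "squeeze": 20
}}

```text
time: 5.62
eef_pos: [517.3, 156.2, 238.2]
tcp_rot: [[0.164, 0.966, -0.199], [0.617, -0.258, -0.743], [-0.77, -0.001, -0.638]]
wrist_force: [0.1, -0.4, -1.3]
gripper_width: 56.4
grasp_force: 24.2
```

Run:
```python
from h import *
s=env.read_state();print(s['time'],s['eef_pos'],np.round(s['q'],2),s['wrist_force'],s['gripper_width'],s['grasp_force'])
```

```text
5.625 [517.25917962 156.23434733 238.16539791] [ 0.49  0.47  1.25 -0.67  2.01  0.64] [ 0.12251757 -0.38383148 -1.33161845] 56.443824582571004 24.207235481590033
```

>>> {"fn": "carry_out", "kwargs": {
  "increments": [
    {"travel": [0.04,-0.2,0],"angular": [-0.075,0,0.087]},
    {"travel": [0.08,-0.4,0],"angular": [-0.15,0,0.175]},
    {"travel": [0.12,-0.6,0],"angular": [-0.225,0.001,0.262]},
    {"travel": [0.16,-0.81,0],"angular": [-0.301,0.002,0.349]},
    {"travel": [0.16,-0.81,0],"angular": [-0.301,0.002,0.349]}
  ]
}}

```text
time: 6.25
eef_pos: [554.8, -48.6, 235.8]
tcp_rot: [[-0.077, 0.964, 0.255], [0.236, 0.266, -0.935], [-0.969, -0.012, -0.248]]
wrist_force: [0.2, 0.6, -0.8]
gripper_width: 56.6
grasp_force: 24.2
```

```bash
cat >> h.py <<'E'
from scipy.spatial.transform import Rotation as Ro
def axis_fit():
    "pot d in tool frame from cradle assumption -> current pot pose"
    s=env.read_state();R=np.array(s['tcp_rot']);p=np.array(s['eef_pos'])
    R0=np.array([[.258,.966,-.001],[.966,-.258,.001],[.001,-.001,-1.]])
    yw=np.radians(74.7);d=np.array([np.cos(yw)*.966,np.sin(yw)*.966,-.259])
    m=np.array([2.2,4.8,18.2]);D=R@R0.T@d;M=p+R@R0.T@m
    return s,D,M
E
python3 - <<'E'
from h import *
s,D,M=axis_fit()
print(s['time'],s['eef_pos'],np.round(s['q'],2),s['wrist_force'],s['gripper_width'],s['grasp_force'])
print('axis',D,'origin',M-50*D,'rim',M+50*D)
for c in('top','scene'):
    r=env.read_camera(c)
    for n in('pot','pot_rim'): print(c,n,[(np.round(d['location'],1).tolist(),round(d['score'],2)) for d in env.mark_of(n,c)[:5] if d['location'][2]>80])
    x=r['color'].copy();t=np.linspace(0,2*np.pi,60)
    a=np.cross(D,[1,0,0]);a/=np.linalg.norm(a);b=np.cross(D,a)
    for g in(-50,50):
        P=[proj(r,M+D*g+28*(np.cos(q)*a+np.sin(q)*b)) for q in t]
        cv2.polylines(x,[np.int32(np.array(P)*8)],True,(0,255,0),1,cv2.LINE_AA,3)
    u,v=np.int32(proj(r,M)); w=x[v-50:v+50,u-65:u+65,::-1]
    cv2.imwrite(f'pics/t_{c}.png',cv2.resize(w,None,fx=3,fy=3,interpolation=cv2.INTER_CUBIC))
cv2.imwrite('pics/t.png',np.hstack([cv2.imread('pics/t_top.png'),cv2.imread('pics/t_scene.png')]))
E
```

```text
6.25 [554.83827152 -48.57183131 235.79389139] [ 0.35  0.27  1.81 -1.31  1.52  0.5 ] [ 0.20643072  0.5690161  -0.8082553 ] 56.62326838792015 24.244225714355707
axis [-0.00249966 -0.01355947 -0.99981975] origin [550.7619688  -29.42204611 285.22207704] rim [550.51200254 -30.77799272 185.24010209]
top pot [([549.1, -25.9, 282.9], 0.61)]
top pot_rim []
scene pot [([556.5, -26.1, 286.2], 0.7)]
scene pot_rim [([552.8, -27.3, 187.3], 0.72)]
```

View pics/t.png

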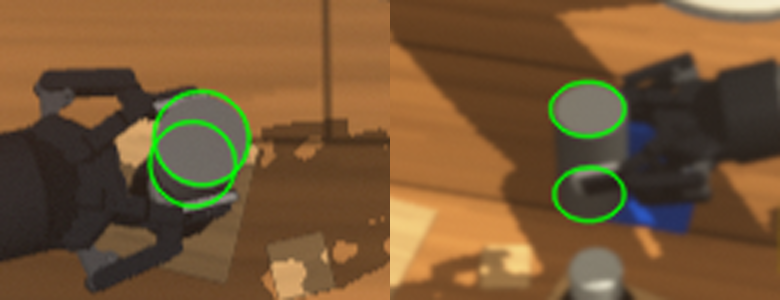

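>>> {"fn": "carry_out", "kwargs": {
  "increments": [
    {"travel": [0.015,0.005,-0.05],"angular": [0.005,-0.001,0.117]},
    {"travel": [0.03,0.01,-0.15],"angular": [0.009,-0.002,0.233]},
    {"travel": [0.03,0.01,-0.2],"angular": [0.009,-0.002,0.233]},
    {"travel": [0.03,0.01,-0.2],"angular": [0.009,-0.002,0.233]},
    {"travel": [0.03,0.01,-0.2],"angular": [0.009,-0.002,0.233]}
  ]
}}

```text
time: 7.18
eef_pos: [557.8, -20.0, 205.6]
tcp_rot: [[-0.184, 0.836, 0.517], [0.266, 0.549, -0.792], [-0.946, -0.008, -0.324]]
wrist_force: [-0.1, 0.9, -1.4]
gripper_width: 56.2
grasp_force: 24.2
```

```bash
cat > look.py <<'E'
from h import *
import sys
s,D,M=axis_fit()
print(s['time'],s['eef_pos'],np.round(s['q'],2),s['wrist_force'],s['ft_torque'],s['gripper_width'],s['grasp_force'])
print('axis',D,'origin',M-50*D,'rim',M+50*D)
if len(sys.argv)>1:
  L=[]
  for c in('top','scene'):
    r=env.read_camera(c)
    for n in('pot','pot_rim'): print(c,n,[(np.round(d['location'],1).tolist(),round(d['score'],2)) for d in env.mark_of(n,c)[:5] if 450<d['location'][0]<600 and abs(d['location'][1]+28)<60])
    x=r['color'].copy();t=np.linspace(0,2*np.pi,60)
    a=np.cross(D,[1,0,0]);a/=np.linalg.norm(a);b=np.cross(D,a)
    f=4;x=cv2.resize(x,None,fx=f,fy=f,interpolation=cv2.INTER_CUBIC)
    for g in(-50,50):
        P=np.array([proj(r,M+D*g+28*(np.cos(q)*a+np.sin(q)*b)) for q in t])
        cv2.polylines(x,[np.int32((P*f+1.5)*8)],True,(0,255,0),1,cv2.LINE_AA,3)
    P=np.array([proj(r,np.array([554.5+22.5*np.cos(q),-27.7+22.5*np.sin(q),96])) for q in t])
    cv2.polylines(x,[np.int32((P*f+1.5)*8)],True,(255,0,0),1,cv2.LINE_AA,3)
    u,v=np.int32(proj(r,M)*f); L.append(x[v-230:v+230,u-200:u+200,::-1])
  cv2.imwrite(sys.argv[1],np.hstack(L))
E
python3 look.py pics/u.png
```

```text
7.175 [557.81822487 -19.95267818 205.63930027] [ 0.37  0.13  1.99 -1.39  1.23  0.48] [-0.05082176  0.85813429 -1.4278962 ] [ 0.4803866   0.3788968  -0.02091991] 56.198512054246564 24.24689305946231
axis [-0.03865014  0.05473226 -0.99766737] origin [550.100515    -6.40561366 256.4663605 ] rim [546.2355015   -0.93238795 156.69962325]
top pot [([550.2, -3.0, 252.8], 0.72)]
top pot_rim [([544.3, -7.0, 151.1], 0.77)]
scene pot [([550.3, -6.4, 259.4], 0.95)]
scene pot_rim []
```

View pics/u.png

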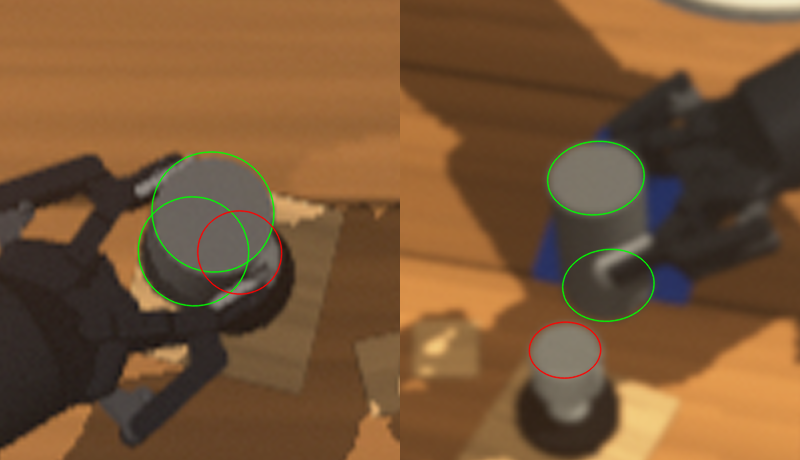

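Joint 4 reached its range limit, so I'll swing the tool azimuth back toward -y, where the wrist has room.

>>> {"fn": "carry_out", "kwargs": {
  "increments": [
    {"travel": [0,0,0],"angular": [0,0,-0.11]},
    {"travel": [0,0,0],"angular": [0,0,-0.22]},
    {"travel": [0,0,0],"angular": [0,0,-0.33]},
    {"travel": [0,0,0],"angular": [0,0,-0.44]},
    {"travel": [0,0,0],"angular": [0,0,-0.44]}
  ]
}}

```text
time: 8.1
eef_pos: [558.3, -20.3, 204.9]
tcp_rot: [[0.018, 0.997, -0.078], [0.324, -0.079, -0.943], [-0.946, -0.008, -0.324]]
wrist_force: [-0.0, -0.3, -1.4]
gripper_width: 55.9
grasp_force: 24.2
```

```bash
python3 look.py
```

```text
8.1 [558.26410218 -20.2739166  204.85170415] [ 0.33  0.48  1.52 -1.09  1.78  0.55] [-0.04369327 -0.27223896 -1.38456212] [ 0.63360909 -0.06541022 -0.00205459] 55.90354646140269 24.24557402729988
axis [ 0.00316487  0.06745728 -0.99763176] origin [560.48144963  -4.86854131 255.68706425] rim [560.79793663   1.87718666 155.92388778]
```

>>> {"fn": "carry_out", "kwargs": {
  "increments": [
    {"travel": [-0.025,-0.105,0],"angular": [-0.045,0.002,0]},
    {"travel": [-0.025,-0.105,-0.09],"angular": [-0.045,0.002,0]},
    {"travel": [-0.025,-0.105,-0.17],"angular": [-0.045,0.002,0]},
    {"travel": [-0.025,-0.105,-0.17],"angular": [-0.045,0.002,0]},
    {"travel": [-0.025,-0.105,-0.17],"angular": [-0.045,0.002,0]}
  ]
}}

```text
time: 8.72
eef_pos: [551.2, -45.8, 163.6]
tcp_rot: [[0.015, 0.997, -0.075], [0.26, -0.077, -0.963], [-0.966, -0.005, -0.26]]
wrist_force: [1.2, -0.5, -1.6]
gripper_width: 56.1
grasp_force: 24.3
```

```bash
python3 look.py pics/v.png
```

```text
8.725 [551.18374104 -45.80909717 163.56897153] [ 0.31  0.53  1.6  -1.14  1.74  0.64] [ 1.19352826 -0.52999119 -1.56499438] [0.56370999 0.02336774 0.00704101] 56.08215650411982 24.251699410378933
axis [ 8.77448275e-04  3.99855818e-04 -9.99914351e-01] origin [553.45689533 -27.02194579 213.2514812 ] rim [553.54464015 -26.98196021 113.26004611]
top pot [([552.8, -22.2, 212.0], 0.72)]
top pot_rim [([551.4, -31.3, 107.7], 0.88), ([552.1, -31.4, 22.4], 0.49)]
scene pot [([553.1, -25.5, 215.8], 0.76)]
scene pot_rim [([553.8, -25.1, 114.5], 0.82)]
```

View pics/v.png

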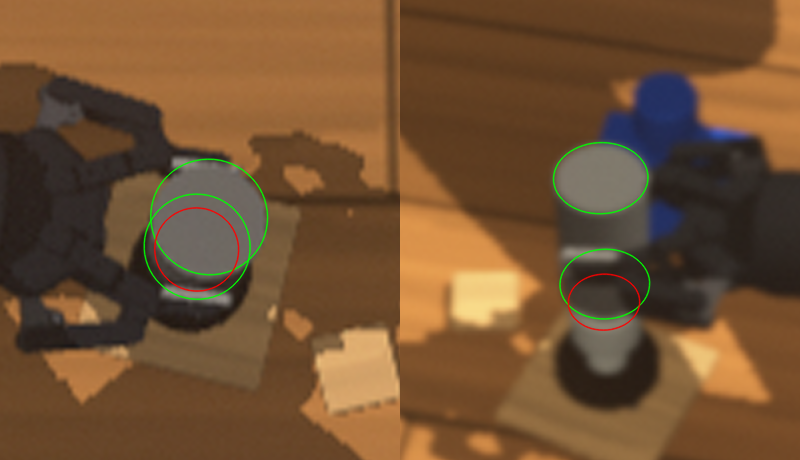

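The pot's outlines fit in both views: closed end at (600,178) in the scene half, rim centred over the head ring at (604,300). Lowering slowly onto the head.

>>> {"fn": "carry_out", "kwargs": {
  "increments": [
    {"travel": [0.004,-0.002,-0.025],"angular": [0,0,0]},
    {"travel": [0.004,-0.002,-0.05],"angular": [0,0,0]},
    {"travel": [0.004,-0.002,-0.07],"angular": [0,0,0]},
    {"travel": [0.004,-0.002,-0.09],"angular": [0,0,0]},
    {"travel": [0.004,-0.002,-0.1],"angular": [0,0,0]}
  ]
}}

```text
time: 9.65
eef_pos: [551.8, -46.7, 137.8]
tcp_rot: [[0.014, 0.997, -0.076], [0.259, -0.077, -0.963], [-0.966, -0.006, -0.26]]
wrist_force: [0.7, -0.2, -1.1]
gripper_width: 56.3
grasp_force: 24.3
```

No contact force with the rim at about 87 mm, so the head is inside the bore. Continuing down.

>>> {"fn": "carry_out", "kwargs": {
  "increments": [
    {"travel": [0,0,-0.04],"angular": [0,0,0]},
    {"travel": [0,0,-0.08],"angular": [0,0,0]},
    {"travel": [0,0,-0.12],"angular": [0,0,0]},
    {"travel": [0,0,-0.16],"angular": [0,0,0]},
    {"travel": [0,0,-0.16],"angular": [0,0,0]}
  ]
}}

```text
time: 10.28
eef_pos: [551.7, -46.8, 97.3]
tcp_rot: [[0.013, 0.997, -0.077], [0.259, -0.078, -0.963], [-0.966, -0.007, -0.26]]
wrist_force: [-0.5, -0.2, -1.2]
gripper_width: 56.0
grasp_force: 24.3
```

```bash
python3 look.py
```

```text
10.275 [551.68156848 -46.78017249  97.3271811 ] [ 0.31  0.63  1.61 -1.12  1.7   0.74] [-0.47545153 -0.24526203 -1.17031397] [ 0.60281047 -0.12058377  0.00721749] 56.02824060834213 24.25092425197363
axis [-8.98118877e-04 -1.20298427e-04 -9.99914405e-01] origin [554.05737251 -27.96896437 146.99578344] rim [553.96756063 -27.98099421  47.00434291]
```

Rim at 47 mm with no side force. Now pressing the collar down, slowly.

>>> {"fn": "carry_out", "kwargs": {
  "increments": [
    {"travel": [0,0,-0.015],"angular": [0,0,0]},
    {"travel": [0,0,-0.03],"angular": [0,0,0]},
    {"travel": [0,0,-0.045],"angular": [0,0,0]},
    {"travel": [0,0,-0.06],"angular": [0,0,0]},
    {"travel": [0,0,-0.06],"angular": [0,0,0]}
  ]
}}

```text
time: 10.9
eef_pos: [552.0, -46.7, 83.0]
tcp_rot: [[0.015, 0.997, -0.076], [0.26, -0.077, -0.963], [-0.966, -0.006, -0.26]]
wrist_force: [0.3, -0.3, 0.5]
gripper_width: 56.3
grasp_force: 24.3
```

>>> {"fn": "carry_out", "kwargs": {
  "increments": [
    {"travel": [0,0,-0.01],"angular": [0,0,0]},
    {"travel": [0,0,-0.02],"angular": [0,0,0]},
    {"travel": [0,0,-0.03],"angular": [0,0,0]},
    {"travel": [0,0,-0.03],"angular": [0,0,0]}
  ]
}}

```text
time: 11.4
eef_pos: [551.9, -46.7, 75.3]
tcp_rot: [[0.014, 0.997, -0.076], [0.26, -0.077, -0.963], [-0.966, -0.006, -0.26]]
wrist_force: [0.2, 0.6, 0.7]
gripper_width: 56.1
grasp_force: 24.3
```

>>> {"fn": "carry_out", "kwargs": {
  "increments": [
    {"travel": [0,0,-0.008],"angular": [0,0,0]},
    {"travel": [0,0,-0.016],"angular": [0,0,0]},
    {"travel": [0,0,-0.02],"angular": [0,0,0]}
  ]
}}

```text
time: 11.78
eef_pos: [552.1, -46.8, 73.0]
tcp_rot: [[0.017, 0.997, -0.077], [0.256, -0.078, -0.964], [-0.967, -0.004, -0.256]]
wrist_force: [-5.6, 3.0, 30.9]
gripper_width: 56.2
grasp_force: 24.9
```

```bash
python3 look.py pics/x.png
python3 - <<'E'
from bench import env
for c in('top','scene'):
    env.read_camera(c);print([(d['location'],d['score']) for d in env.mark_of('pot',c) if abs(d['location'][1]+28)<40])
E
```

```text
11.775 [552.06842223 -46.83033261  72.99904394] [ 0.31  0.67  1.61 -1.12  1.68  0.78] [-5.5513706   2.95419376 30.88327596] [-4.02688396  0.84821695 -0.79565856] 56.17965474433264 24.88482143729925
axis [ 0.00224718 -0.00355196 -0.99990598] origin [554.30265223 -27.85057451 122.6100614 ] rim [554.52737036 -28.20577018  22.6194632 ]
top pot [([554.5, -25.3, 119.2], 0.86)]
top pot_rim [([553.1, -33.9, 15.0], 0.77), ([553.0, -24.0, 121.6], 0.69)]
scene pot [([553.8, -28.0, 124.6], 0.83)]
scene pot_rim [([554.8, -28.3, 24.1], 0.66)]
[([555.3, -25.9, 122.2], 0.93)]
[([555.5, -26.5, 126.1], 0.64)]
```

View pics/x.png

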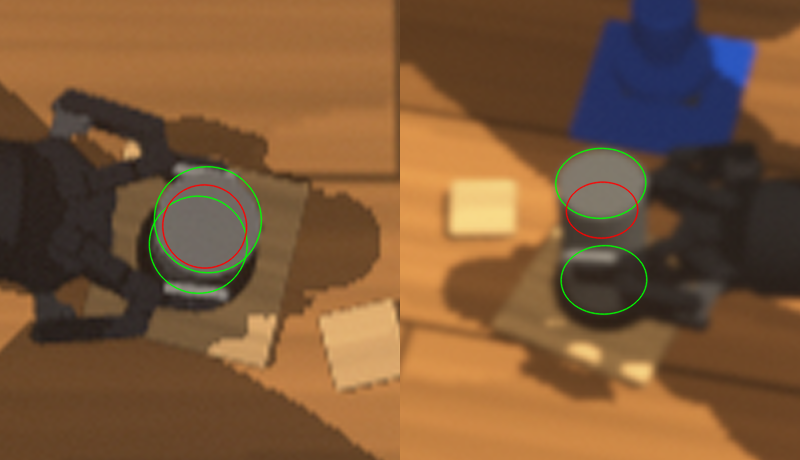

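A hard stop at 31 N with the closed end at about 122.6 mm and the axis square means the collar is home. I'll ease the load, open, then back straight out along the tool axis.

>>> {"fn": "carry_out", "kwargs": {
  "increments": [
    {"travel": [0,0,0.008],"angular": [0,0,0]},
    {"travel": [0,0,0.008],"angular": [0,0,0]}
  ]
}}

```text
time: 12.52
eef_pos: [552.0, -46.7, 73.3]
tcp_rot: [[0.015, 0.997, -0.076], [0.259, -0.078, -0.963], [-0.966, -0.005, -0.259]]
wrist_force: [-1.4, 1.8, 10.0]
gripper_width: 56.3
grasp_force: 24.5
```

>>> {"fn": "carry_out", "kwargs": {
  "increments": [
    {"travel": [0,0,0],"angular": [0,0,0]},
    {"travel": [0,0,0],"angular": [0,0,0]},
    {"travel": [0,0,0],"angular": [0,0,0]},
    {"travel": [0,0,0],"angular": [0,0,0]},
    {"travel": [0,0,0],"angular": [0,0,0]}
  ],
  "gripper": 1
}}

```text
time: 13.15
eef_pos: [551.9, -46.7, 72.6]
tcp_rot: [[0.015, 0.997, -0.076], [0.26, -0.077, -0.963], [-0.966, -0.006, -0.26]]
wrist_force: [-0.2, -0.6, 0.0]
gripper_width: 85.5
grasp_force: 0.0
```

>>> {"fn": "carry_out", "kwargs": {
  "increments": [
    {"travel": [0.006,0.077,0.021],"angular": [0,0,0]},
    {"travel": [0.015,0.193,0.052],"angular": [0,0,0]},
    {"travel": [0.03,0.385,0.104],"angular": [0,0,0]},
    {"travel": [0.046,0.578,0.156],"angular": [0,0,0]},
    {"travel": [0.046,0.578,0.156],"angular": [0,0,0]}
  ]
}}

```text
time: 13.78
eef_pos: [563.9, 101.7, 112.7]
tcp_rot: [[0.016, 0.997, -0.072], [0.261, -0.074, -0.962], [-0.965, -0.004, -0.262]]
wrist_force: [-0.0, 0.2, 0.3]
gripper_width: 85.1
grasp_force: 0.0
```

Run:
```python
from h import *
L=[]
for k in range(2):
  for c in('top','scene'):
    r=env.read_camera(c)
    for n in('pot','pot_rim','small_cup'): print(c,n,[(np.round(d['location'],1).tolist(),round(d['score'],2)) for d in env.mark_of(n,c) if d['location'][1]<10])
    if k: continue
    f=4;x=cv2.resize(r['color'],None,fx=f,fy=f,interpolation=cv2.INTER_CUBIC);t=np.linspace(0,2*np.pi,60)
    for z in(122,22):
        P=np.array([proj(r,np.array([554.5+28*np.cos(q),-27.7+28*np.sin(q),z])) for q in t])
        cv2.polylines(x,[np.int32((P*f+1.5)*8)],True,(0,255,0),1,cv2.LINE_AA,3)
    u,v=np.int32(proj(r,np.array([554.5,-27.7,72]))*f);L.append(x[v-230:v+230,u-200:u+200,::-1])
cv2.imwrite('pics/z.png',np.hstack(L))
s=env.read_state();print(s['time'],s['eef_pos'],s['wrist_force'])
```

```text
top pot [([554.4, -25.3, 122.0], 0.87)]
top pot_rim [([552.2, -32.2, 17.5], 0.63)]
top small_cup [([502.3, -267.8, 73.8], 0.95)]
scene pot [([556.6, -26.9, 125.7], 0.82)]
scene pot_rim [([552.4, -28.5, 23.2], 0.73)]
scene small_cup [([501.7, -264.9, 70.6], 0.71)]
top pot [([556.9, -23.2, 121.6], 0.95), ([556.2, -30.6, 1.3], 0.69), ([782.2, -26.2, -0.7], 0.51)]
top pot_rim [([554.5, -31.6, 16.7], 0.92)]
top small_cup [([500.3, -261.9, 73.1], 0.91)]
scene pot [([556.5, -29.1, 126.0], 0.89)]
scene pot_rim [([554.3, -27.3, 22.6], 0.87)]
scene small_cup [([503.3, -265.1, 74.5], 0.81)]
14.575 [563.40639083  97.76541023 111.71077127] [-0.01636903  0.51956828  0.58709442]
```

View pics/z.png

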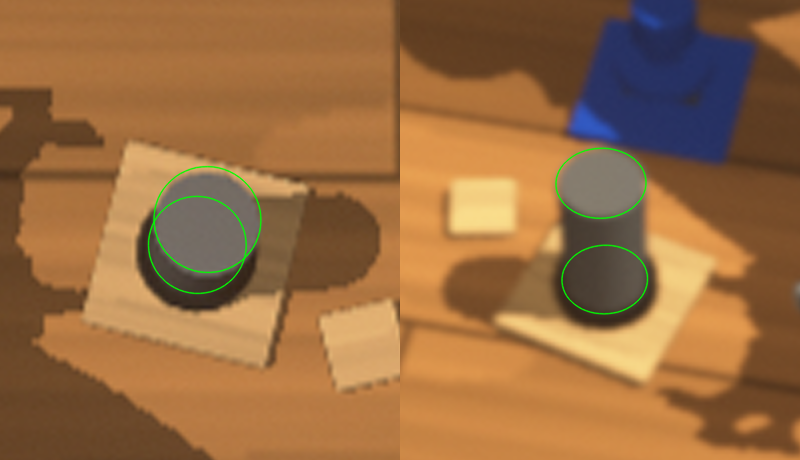

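The pot stands square and alone on the post, and its outlines match closed end 122 mm and rim 22 mm in both views. The fingers are well clear of it.

```bash
python3 -c "
from bench import env
print(env.hand_in())"
```

```text
the job is handed in; nothing more can be done
None
```

The glue pot now hangs mouth down and square on the empty post, with its collar pressed fully home at 31 N. I let go of it and handed the job in at about 15 s; no verdict came back.

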